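# Carry the inked roller to the press in its tote

### The job

A freshly inked roller runs free on the rails of its bay in the ink tote. Lift the tote by its wooden grip, carry it clear over the things on the bench and steady it a little above the tray rest until the roller has stayed near the middle of its bay for about three seconds, then lower the tote gently inside the battens, flat on the rest's board, and let go with the roller still near the middle of the bay. The inked rubber must never touch the walls at either end of the bay, the ink tin must stay upright in its pocket, and nothing else on the bench may be disturbed.

Things in the scene. Friction and masses are not known exactly. Their poses are not given: they have to be found in the camera images.
- tote: Open sheet-aluminium tray with a bow handle, 326 mm along its x, 156 wide along y (162 over the straps), walls 3 mm, 30 high, floor 4. 0.40 kg empty, 0.85 loaded. Origin: centre of the underside, z up. A wooden grip crosses over its middle along y. A cross wall at x = +84.5 mm parts the long roller bay (inside x -160 to +83) from the tin's pocket on the +x side.
- tote_grip (a point): Centre of the wooden grip, 105 mm above the centre of the tote's underside: 24 mm thick (tote's x), 26 high, 156 long (tote's y), flat sided. Take it from above across its thickness, firmly (about 50 N). Axes as the tote's.
- bay_middle (a point): Middle of the roller bay: tote x = -38.5 mm, y = 0, 30 mm above the tote's underside (height of the roller's axis). Axes as the tote's.
- roller (a joint): Where the inked roller is along its bay: 0 in the middle, + toward the tote's +x (the tin), in m; at +-0.098 its rubber touches an end wall. It runs freely on rails (bearings; 0.25 kg; drag 0.07 N per m/s, friction 0.002 N), so it starts at the slightest slope: tote turned by p rad about its +y (+x end down): +9.8 p m/s2; tote accelerated by a along its +x: -a.
- roller_mid (a point): Centre of the roller: dark rubber 44 mm diameter, 112 long, lying across the bay, its steel spindle (140 mm over the bearings) parallel to the tote's y. Axes as the tote's.
- ink_tin: Closed steel ink tin, 60 mm diameter, 62 mm high, nominally 0.20 kg, standing loose in the pocket at tote x = about +122 mm. Origin: centre of its underside, z up.
- rest: Tray rest fixed on the bench: plywood board 384 mm (its x) by 218 (y), 12 thick, with a batten 14 wide and 12 high on it all round (24 mm over the bench); inside the battens 356 by 190. Origin: centre of the underside, z up. The tote may stand either way round in it.
- rest_floor (a point): Centre of the upper face of the rest's board, 12 mm above the bench; the tote's underside centre belongs here, its length along the rest's. Axes as the rest's.
- press_weight: Bystander: steel bar 170 x 36 x 36 mm lying on a block of paper (top at 58 mm) about midway between tote and rest. Origin: centre of its underside.
- paper_block: Bystander: block of paper 140 x 52 x 22 mm under the press weight.
- paste_cup: Bystander: white cup, 72 mm wide, 70 mm high, beyond the press weight.
- glue: Bystander: white bottle, 52 mm wide, 130 mm high, beyond the work area.
- tape: Bystander: roll of tape lying flat, 64 mm wide, 24 mm high, on the robot's side of the press weight.
- water_cup: Bystander: grey cup, 76 mm wide, 85 mm high, beyond the work area.
- brush: Bystander: brush lying beyond the work area on the left.
- spatula: Bystander: ink spatula lying beyond the work area on the right.
Mind the look-alikes: they are no part of the job. What is shaped like the ink_tin but pink or purple is not meant.

How it is judged:
By the outcome, as a careful person would: the job done as asked, in the order asked, and still so for the second after the job is handed in, with the robot touching nothing.
It also fails if it takes over 58 s, if anything falls off the work surface, if the arm or the gripper's body presses on something with over 40 N, if the wrist force passes 120 N, or if a joint passes its speed limit or range.

### The arm

A 6-joint arm with a two-finger parallel gripper is mounted at the origin on the work surface. World frame = base frame: x ahead of the robot, y to its left, z up, the work surface at z = 0. Lengths are in m, angles in rad, forces in N, time in s.
With the tool pointing down it reaches from about 0.375 to 0.9 m from the base axis. Payload 3.1 kg.
Tool frame: the origin (TCP) lies midway between the tips of the shut fingers; the grasp point (between the pads) lies 19 mm behind it; z points along the fingers, y is the line along which they close (so a half turn about z gives the same grasp; the last joint's range is limited). The gripper opens to 87 mm and grips with 3 to 60 N. Pads are 19 mm wide; open, the fingers measure 117 mm over their backs; the gripper's body (75 mm by 190 mm) begins 51 mm behind the grasp point.
Start: joints at [-1.308, 0.527, 1.433, -0, 1.181, -0.178], TCP at [0.267, -0.565, 0.188] pointing down, gripper open.
Joint ranges: [-3.08, 3.08], [-0.75, 2.2], [0.22, 2.44], [-1.43, 4.57], [0, 2.65], [-2.85, 2.85]. Speed limits (rad/s): [2.79, 2.79, 3.14, 3.14, 3.14, 3.14].

### API

Orientations are given as a unit quaternion [x, y, z, w].
In Python, from rig import robot gives the robot as it stands.
- The arm moves only by the shell command python3 -m jog 'ROWS' [FORCE]. ROWS is a JSON object of lists of equal length, an entry for each row: "dp": the shift along the tool's x, y, z in mm, a list of three; "delta_rot": the turn, a rotation vector about the tool's x, y, z in rad, a list of three; "gripper": the opening, from -1 (shut) to 1 (fully open). A call has 1 to 12 rows; each row is the pose to reach, as a shift and turn from the pose commanded when the call began, along the tool's axes at that moment; what a row does not reach only later rows make up. A row lasts 1/10 s, in which the tool goes at most 50 mm and 8.59 degrees, less where a joint would pass 70% of its speed; a pose out of reach is approached as far as the arm can. A call with a gripper value outside its range is refused whole. The fingers move at their own pace and stop on an object; FORCE is the grip in N (left out, the last holds). Time passes only in rows, so rows that repeat a pose let the fingers close. It gives the time, the measured TCP pose, the force, the opening and the grip force at its end, in the units of the state.
- robot.get_obs(): the state, without advancing time (a new reading comes with each control period).
- robot.camera(name): name is "scene" or "top" or "wrist"; returns the picture (384x512x3 uint8, red, green, blue); there is no depth.
- robot.camera_model(name): a dict with "fx", "fy", "cx", "cy" (pixels), "xyz" and "orientation" of the camera in the world; the wrist camera has in their place "T_tool_cam" (4x4, takes a point from camera to tool coordinates, whose origin is the TCP and whose axes are the flange's). Camera axes: x right, y down, z forward; pixel columns grow to the right and rows downward; lengths in m; the calibration is good to about 2 mm. A picture is of the moment at which its call begins: read the wrist's pose just before it. camera_model takes no time and is no camera call.
- robot.hand_in(): hands the job in; it is judged then, once.
Trained networks look in the newest picture that a camera, given by its name, has taken for a name from the list of things; names that differ only in an ending like _2 or _b are one class to them, and where a whole thing is asked for, a point or a joint stands for the part that bears it (a point fixed in the world has none). Each returns a list of dicts, best first, with "score" (0 to 1); they miss things now and then, are a little off and sometimes report something else, mostly with a low value. They report only what shows in the picture. A call takes as long as a camera call. They do not tell look-alikes from the thing itself.
- robot.search_frame(name, camera): "rect" ([left, top, right, bottom] in pixels, round what is visible of it).
The state is a dict: "time": time; "q": joint angles; "joint_velocities": joint speeds; "joint_torque": joint torques, N m; "position": TCP position; "tool_rot": TCP orientation; "ft_force": force on the tool from outside, world axes, zero at the start; "moment": the same for the moment, N m; "grip_width": finger opening in m; "grip_force": force on a finger pad.
Only numpy, scipy, OpenCV 4.12 (cv2) and the standard library are available. Lean on these libraries where they do the work, as an engineer would, in place of code of your own. Each camera call takes 0.05 s, during which the arm holds its last target. There are 200 camera calls.

## Working session

There is one attempt and no reset: what is moved stays moved. The work goes in short steps, Python scripts to look and compute and a shell command to move; the robot and the scene stay as the last step left them, time stands still between calls to the robot, and variables do not carry over. Pictures are saved under pics/ and viewed, at most 10 in all, crops included, and the job is handed in when it is done.

```bash
ls; mkdir -p pics
python3 - <<'E'
from rig import robot
import cv2,numpy as np
o=robot.get_obs();print({k:np.round(v,3).tolist() for k,v in o.items()})
for c in("scene","top"):
    im=robot.camera(c);cv2.imwrite(f"pics/{c}0.png",im[...,::-1])
    m=robot.camera_model(c);print(c,{k:np.round(v,4).tolist() for k,v in m.items()})
    for n in("tote","tote_grip","roller","ink_tin","rest"):
        print(n,[(np.round(d["rect"]).tolist(),round(d["score"],2)) for d in robot.search_frame(n,c)])
m=robot.camera_model("wrist");print({k:np.round(v,4).tolist() for k,v in m.items()})
E
```

```text
pics
{'time': 0.0, 'q': [-1.308, 0.528, 1.434, -0.0, 1.181, -0.179], 'joint_velocities': [0.002, -0.002, -0.002, 0.0, -0.001, 0.0], 'joint_torque': [-0.0, -44.005, -17.659, 0.064, 0.058, -0.0], 'position': [0.267, -0.564, 0.187], 'tool_rot': [0.976, 0.219, -0.0, -0.001], 'ft_force': [0.807, 0.603, -0.5], 'moment': [0.024, 0.039, -0.014], 'grip_force': 0.0, 'grip_width': 0.087}
scene {'fx': 378.4884, 'fy': 378.4884, 'cx': 256.4433, 'cy': 190.7591, 'xyz': [1.1, 0.6549, 0.9058], 'orientation': [0.3332, 0.8708, -0.3369, -0.1311]}
tote [([284.0, 182.0, 391.0, 290.0], 0.72)]
tote_grip [([280.0, 183.0, 389.0, 291.0], 0.87)]
roller [([300.0, 198.0, 343.0, 227.0], 0.57)]
ink_tin [([315.0, 288.0, 340.0, 319.0], 0.98), ([352.0, 308.0, 383.0, 340.0], 0.98), ([412.0, 251.0, 443.0, 284.0], 0.82), ([390.0, 283.0, 423.0, 312.0], 0.71), ([335.0, 251.0, 362.0, 282.0], 0.62), ([118.0, 146.0, 162.0, 181.0], 0.39)]
rest [([137.0, 104.0, 255.0, 184.0], 0.71)]
top {'fx': 450.4024, 'fy': 450.4024, 'cx': 253.7806, 'cy': 194.9312, 'xyz': [0.4673, 0.1215, 1.7233], 'orientation': [0.7083, -0.7046, 0.0346, -0.0273]}
tote [([148.0, 192.0, 247.0, 260.0], 0.85)]
tote_grip [([152.0, 191.0, 244.0, 259.0], 0.97), ([306.0, 177.0, 415.0, 250.0], 0.5)]
roller [([205.0, 211.0, 220.0, 251.0], 0.86)]
ink_tin [([118.0, 237.0, 141.0, 257.0], 0.75), ([124.0, 177.0, 142.0, 195.0], 0.71), ([117.0, 208.0, 138.0, 224.0], 0.69), ([155.0, 167.0, 172.0, 186.0], 0.68), ([161.0, 199.0, 178.0, 216.0], 0.54)]
rest [([306.0, 176.0, 416.0, 250.0], 0.59)]
{'fx': 291.4071, 'fy': 291.4071, 'cx': 249.6505, 'cy': 190.8416, 'T_tool_cam': [[-0.0006, -0.9533, -0.3022, 0.0828], [1.0, -0.0008, 0.0005, -0.0008], [-0.0008, -0.3022, 0.9533, -0.1967], [0.0, 0.0, 0.0, 1.0]]}
```

View pics/scene0.png

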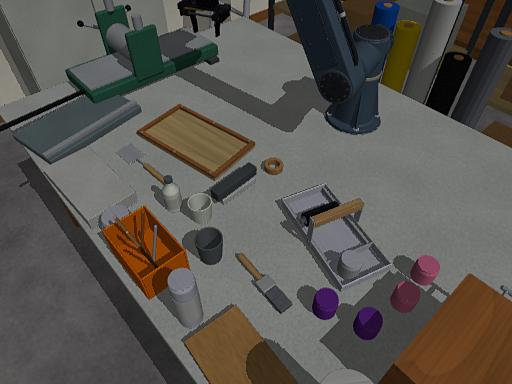

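View pics/top0.png

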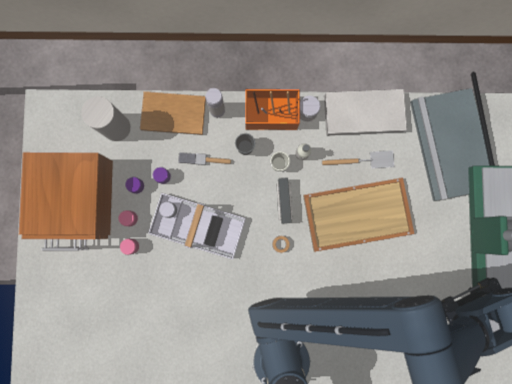

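The scene and top pictures show the tote at top (200,225), tin end to the left, with the roller at (213,231) and the rest at (360,214). Candidates for the tin in the top picture:
- grey tin in the tote's pocket (168,208)
- purple ones at (161,175) and (134,185)
- pink ones at (127,218) and (128,247)

I choose the grey one, in the only tote that has a grip. The rest's board at (360,214) was also reported as "tote_grip", but it has no grip. Next I check this in a close crop.

Run:
```python
import cv2,numpy as np
im=cv2.imread("pics/top0.png")
a=cv2.resize(im[185:265,140:260],None,fx=6.5,fy=6.5,interpolation=cv2.INTER_CUBIC)[:520]
cv2.imwrite("pics/c1.png",a)
b=cv2.resize(im[170:260,295:425],None,fx=6,fy=6,interpolation=cv2.INTER_CUBIC)
cv2.imwrite("pics/c2.png",b)
```

```text
(no output)
```

View pics/c1.png

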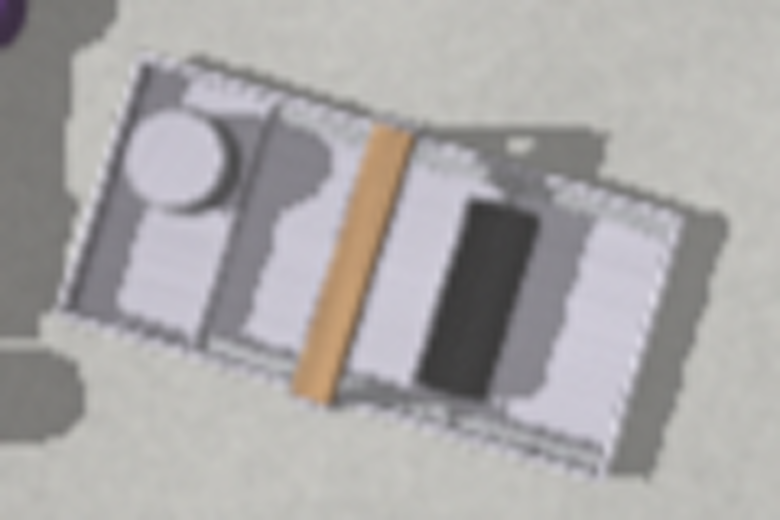

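View pics/c2.png

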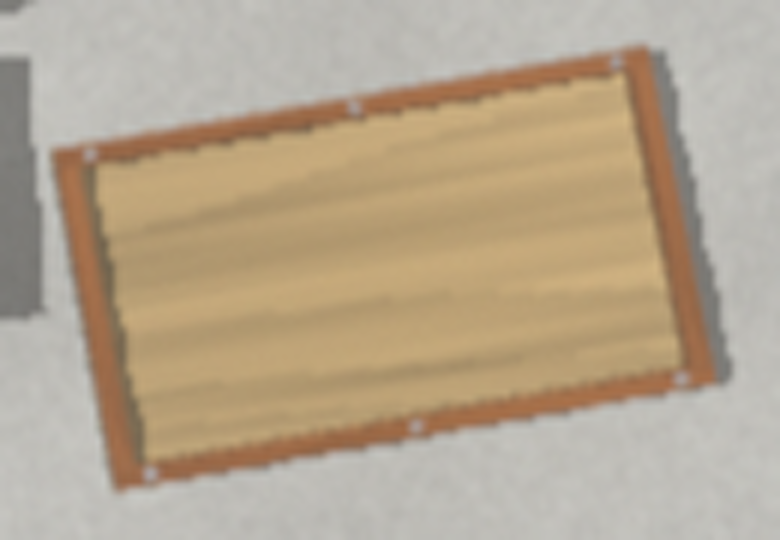

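The crops show the grey tin in the pocket at crop (178,160). The grip runs from (392,128) to (312,401), the roller is at (480,298), and the rest is clean and empty. Now I compute the poses.

```bash
cat > h.py <<'E'
import numpy as np,cv2
from scipy.spatial.transform import Rotation as R
from rig import robot
M=robot.camera_model
def ray(cam,uv,z,T=None):
    m=M(cam); uv=np.atleast_2d(uv)
    if T is None: Rm,c=R.from_quat(m["orientation"]).as_matrix(),np.array(m["xyz"])
    else: Rm,c=T[:3,:3],T[:3,3]
    d=np.c_[(uv[:,0]-m["cx"])/m["fx"],(uv[:,1]-m["cy"])/m["fy"],np.ones(len(uv))]@Rm.T
    return c+d*((z-c[2])/d[:,2])[:,None]
def proj(cam,P,T=None):
    m=M(cam); P=np.atleast_2d(P)
    if T is None: Rm,c=R.from_quat(m["orientation"]).as_matrix(),np.array(m["xyz"])
    else: Rm,c=T[:3,:3],T[:3,3]
    q=(P-c)@Rm
    return np.c_[m["fx"]*q[:,0]/q[:,2]+m["cx"],m["fy"]*q[:,1]/q[:,2]+m["cy"]]
E
python3 - <<'E'
from h import *
f=lambda l,s,o:(np.array(l)+.5)/s-.5+np.array(o)
ang=lambda v:np.degrees(np.arctan2(v[1],v[0]))
t=ray("top",f([(140,55),(60,312),(605,478),(680,212)],6.5,(140,185)),.03)
c=t.mean(0);ax=(t[0]+t[1]-t[2]-t[3]);print("tote",c,ang(ax),np.linalg.norm(ax)/2,np.linalg.norm(t[0]-t[1]), ang(t[0]-t[1])-90,ang(t[0]-t[3]),ang(t[1]-t[2]))
g=ray("top",f([(373,125),(412,132),(333,405),(292,396)],6.5,(140,185)),.118)
print("grip",g.mean(0),ang(g[0]+g[1]-g[2]-g[3]))
r=ray("top",f([(480,298)],6.5,(140,185)),.045)[0];print("roller",r)
u=ax/np.linalg.norm(ax);print("roller q",(r-c)@u*1000+38.5)
b=ray("top",f([(52,150),(645,46),(716,382),(117,490)],6,(295,170)),.024)
ax=b[0]+b[3]-b[1]-b[2];print("rest",b.mean(0),ang(ax),np.linalg.norm(ax)/2,np.linalg.norm(b[0]-b[3]),ang(b[0]-b[3])-90)
for n,z,p in[("weight",.058,(285,200)),("cup",.07,(280,161)),("glue",.13,(303,151)),("tape",.024,(283,244)),("water",.085,(245,144)),("tinp",.06,(161,175))]:print(n,ray("top",p,z)[0])
E
```

```text
tote [0.50133203 0.31776113 0.03      ] 73.77073132260288 0.326819251462827 0.15460881366845336 -105.96798376019365 74.09441593677245 73.44867053062568
grip [0.49933801 0.31757396 0.118     ] -15.513091823676026
roller [0.48174082 0.25356464 0.045     ]
roller q -28.613706484844457
rest [ 0.54685235 -0.29211771  0.024     ] 100.32223225316574 0.3839619304091382 0.2168632433066896 -79.4655306080202
weight [ 0.5954554  -0.01141609  0.058     ]
cup [0.73961037 0.0079211  0.07      ]
glue [ 0.76650269 -0.0705079   0.13      ]
tape [ 0.43236824 -0.00639333  0.024     ]
water [0.79965288 0.13807489 0.085     ]
tinp [0.68585558 0.44946662 0.06      ]
```

```bash
cat >> h.py <<'E'
def goto(p,phi,pitch=0.):
    """shift (mm) and turn in tool axes from measured pose to TCP p, tool-x heading phi (deg), tool down"""
    o=robot.get_obs(); R0=R.from_quat(o["tool_rot"])
    c,s=np.cos(np.radians(phi)),np.sin(np.radians(phi))
    R1=R.from_matrix(np.array([[c,s,0],[s,-c,0],[0,0,-1]]).T)*R.from_rotvec([pitch,0,0])
    print("t",round(o["time"],2),"pos",np.round(o["position"],4),"q",np.round(o["q"],2),"F",np.round(o["ft_force"],1))
    print("dp",np.round(1000*R0.inv().apply(np.array(p)-o["position"]),1),"rot",np.round((R0.inv()*R1).as_rotvec(),4))
E
python3 -c "
from h import *
goto([.50,.3177,.23],-16.1)"
```

```text
t 0.6 pos [ 0.2672 -0.5649  0.188 ] q [-1.31  0.53  1.43 -0.    1.18 -0.18] F [-0.3 -0.  -0.2]
dp [ 587.8 -698.4  -42. ] rot [-0.      0.      0.7228]
```

```bash
python3 -m jog '{"dp":[[0,0,-42],[150,-180,-42],[588,-698,-42],[588,-698,-42],[588,-698,-42],[588,-698,-42],[588,-698,-42],[588,-698,-42],[588,-698,-42],[588,-698,-42],[588,-698,-42],[588,-698,-42]],"delta_rot":[[0,0,0],[0,0,0.1],[0,0,0.2],[0,0,0.3],[0,0,0.4],[0,0,0.5],[0,0,0.6],[0,0,0.723],[0,0,0.723],[0,0,0.723],[0,0,0.723],[0,0,0.723]],"gripper":[1,1,1,1,1,1,1,1,1,1,1,1]}' 50; python3 -c "
from h import *
goto([.50,.3177,.23],-16.1)"
```

```text
time: 1.8
position: [0.408, -0.0315, 0.2304]
tool_rot: [0.99, -0.14, 0.001, 0.0]
ft_force: [1.5, -0.2, 0.2]
grip_width: 0.087
grip_force: 0.0
t 1.8 pos [ 0.408  -0.0315  0.2304] q [-0.35  0.17  1.88  0.    1.09  1.5 ] F [ 1.5 -0.2  0.2]
dp [  -8.6 -361.     0.4] rot [ 0.0001 -0.0015 -0.0007]
```

```bash
python3 -m jog '{"dp":[[-9,-361,0],[-9,-361,0],[-9,-361,0],[-9,-361,0],[-9,-361,0],[-9,-361,0],[-9,-361,0],[-9,-361,0],[-9,-361,0],[-9,-361,0]],"delta_rot":[[0,0,0],[0,0,0],[0,0,0],[0,0,0],[0,0,0],[0,0,0],[0,0,0],[0,0,0],[0,0,0],[0,0,0]],"gripper":[1,1,1,1,1,1,1,1,1,1]}'
python3 - <<'E'
from h import *
goto([.50,.3177,.086],-16.1)
im=robot.camera("wrist");cv2.imwrite("pics/w1.png",im[...,::-1])
for n in("tote_grip","roller","tote"):
    print(n,[(np.round(d["rect"]).tolist(),round(d["score"],2)) for d in robot.search_frame(n,"wrist")])
E
```

```text
time: 2.8
position: [0.4984, 0.3149, 0.2296]
tool_rot: [0.99, -0.14, -0.001, 0.001]
ft_force: [0.5, -0.4, 0.6]
grip_width: 0.0869
grip_force: 0.0
t 2.8 pos [0.4984 0.3149 0.2296] q [ 0.37  0.44  1.47 -0.    1.23  2.23] F [ 0.5 -0.4  0.6]
dp [  0.9  -3.4 143.6] rot [ 0.0017  0.001  -0.0002]
tote_grip [([120.0, 96.0, 375.0, 245.0], 0.74)]
roller [([278.0, 110.0, 308.0, 210.0], 0.95)]
tote [([120.0, 97.0, 376.0, 245.0], 0.81)]
```

View pics/w1.png

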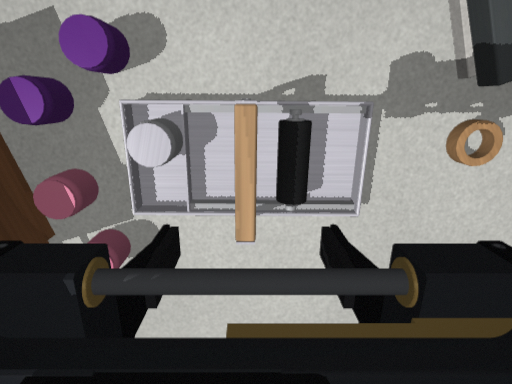

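The wrist view shows the grip from (246,104) to (245,241), aligned with the tool. The roller is at (293,160) and the tin at (154,143).

```bash
cat >> h.py <<'E'
def wristT(o=None):
    o=o or robot.get_obs(); T=np.eye(4);T[:3,:3]=R.from_quat(o["tool_rot"]).as_matrix();T[:3,3]=o["position"]
    return T@np.array(M("wrist")["T_tool_cam"])
E
python3 - <<'E'
from h import *
T=wristT();o=robot.get_obs()
ang=lambda v:np.degrees(np.arctan2(v[1],v[0]))
g=ray("wrist",[(236,104),(255,104),(255,241),(235.5,241)],.118,T);print(g.mean(0),ang(g[0]+g[1]-g[2]-g[3]),np.linalg.norm(g[0]-g[2]))
t=ray("wrist",[(122,101),(370,102),(360,215),(133,214)],.03,T);print(t.mean(0),ang(t[0]-t[1]),np.linalg.norm(t[0]-t[1]),ang(t[3]-t[2]))
r=ray("wrist",[(293,160)],.04,T)[0];u=(t[0]-t[1])/np.linalg.norm(t[0]-t[1]);print("q",1000*(r-t.mean(0))@u+38.5)
goto([.50,.3177,.086],-16.1)
E
```

```text
[0.50028847 0.31880809 0.118     ] -16.624244620653773 0.15574433519139375
[0.49985549 0.31869488 0.03      ] 73.50981906011417 0.32295350788229926 73.43918841815035
q -24.440720175045264
t 3.0 pos [0.499  0.3144 0.2302] q [ 0.37  0.43  1.47 -0.    1.23  2.23] F [ 0.3  0.4 -0.5]
dp [ 1.000e-01 -3.600e+00  1.442e+02] rot [ 0.0004  0.0002 -0.0023]
```

```bash
python3 -m jog '{"dp":[[0,-4.3,40],[0,-4.3,80],[0,-4.3,115],[0,-4.3,135],[0,-4.3,144],[0,-4.3,144],[0,-4.3,144]],"delta_rot":[[0,0,0.003],[0,0,0.003],[0,0,0.003],[0,0,0.003],[0,0,0.003],[0,0,0.003],[0,0,0.003]],"gripper":[1,1,1,1,1,1,1]}'; python3 -m jog '{"dp":[[0,0,0],[0,0,0],[0,0,0],[0,0,0],[0,0,0],[0,0,0],[0,0,0],[0,0,0]],"delta_rot":[[0,0,0],[0,0,0],[0,0,0],[0,0,0],[0,0,0],[0,0,0],[0,0,0],[0,0,0]],"gripper":[0,-0.2,-0.35,-0.45,-0.6,-0.8,-0.8,-0.8]}' 50
python3 - <<'E'
from h import *
goto([.50,.3185,.086],-16.4)
im=robot.camera("wrist");cv2.imwrite("pics/w2.png",im[...,::-1])
print([(np.round(d["rect"],1).tolist(),round(d["score"],2)) for d in robot.search_frame("roller","wrist")])
im=robot.camera("top")
print([(np.round(d["rect"],1).tolist(),round(d["score"],2)) for d in robot.search_frame("roller","top")])
print(robot.get_obs()["grip_force"],robot.get_obs()["grip_width"])
E
```

```text
time: 3.7
position: [0.5014, 0.3201, 0.0871]
tool_rot: [0.99, -0.142, 0.001, -0.001]
ft_force: [-0.1, 0.1, -0.4]
grip_width: 0.0868
grip_force: 0.0
time: 4.5
position: [0.5003, 0.3201, 0.0859]
tool_rot: [0.99, -0.142, -0.0, 0.0]
ft_force: [0.6, 0.0, -0.6]
grip_width: 0.0308
grip_force: 0.0
t 4.5 pos [0.5003 0.3201 0.0859] q [0.38 0.62 1.6  0.   0.92 2.24] F [ 0.6  0.  -0.6]
dp [ 0.2  1.6 -0.1] rot [0.0001 0.0001 0.002 ]
[([297.2, 112.5, 350.6, 255.2], 0.7)]
[([208.2, 211.3, 220.7, 250.9], 0.58)]
0.0 0.015234087210837383
```

View pics/w2.png

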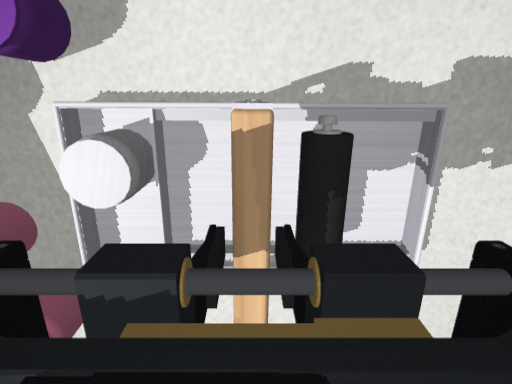

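The roller is visible at (325,190). The fingers sit on both sides of the grip, and the picture was taken while they were still closing. I'll read the state again.

```bash
python3 -m jog '{"dp":[[0,0,0],[0,0,0],[0,0,0]],"delta_rot":[[0,0,0],[0,0,0],[0,0,0]],"gripper":[-0.8,-0.8,-0.8]}' 50
python3 - <<'E'
from h import *
o=robot.get_obs();print(o["grip_force"],o["grip_width"],o["ft_force"],o["moment"])
im=robot.camera("wrist");cv2.imwrite("pics/w3.png",im[60:384,100:400,::-1])
E
```

```text
time: 5.0
position: [0.5003, 0.3201, 0.0859]
tool_rot: [0.99, -0.142, -0.0, 0.0]
ft_force: [-0.7, 0.1, -0.5]
grip_width: 0.0093
grip_force: 0.0
0.0 0.009332906893370829 [-0.67314867  0.14247804 -0.47016945] [ 0.04577685 -0.00205897  0.01713052]
```

View pics/w3.png

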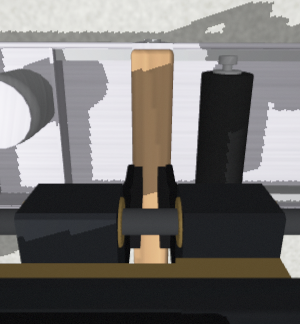

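The width reads 9 mm with no force, so the fingers may not be on the wood. I'll take one enlarged look before moving.

Run:
```python
from h import *
o=robot.get_obs();print(o["time"],o["grip_force"],o["grip_width"],o["ft_force"])
a=robot.camera("wrist")[200:340,170:330,::-1]; b=robot.camera("scene")[165:305,270:410,::-1]
cv2.imwrite("pics/w4.png",np.hstack([cv2.resize(x,(400,400*x.shape[0]//x.shape[1]),interpolation=cv2.INTER_CUBIC)[:350] for x in(a,b)]))
```

```text
5.05 0.0 0.008879261941831714 [ 0.12938257 -0.19347134  0.50856078]
```

View pics/w4.png

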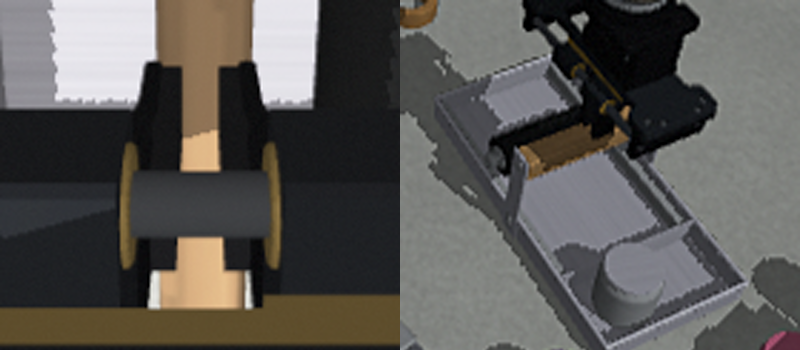

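The enlarged view shows the finger tips over the top of the wood, with its full width visible around a 9 mm gap. By the picture geometry (tip row 225, gap 15 px at 8.9 mm) the tips are about 163 mm below the camera, so they sit about 34 mm higher than the reported TCP, at z≈0.12. I open to about 52 mm, which clears the roller either way, and go down in two steps while checking force.

```bash
python3 -m jog '{"dp":[[0,0,0],[0,0,0],[0,0,0],[0,0,0],[0,0,0],[0,0,5],[0,0,12],[0,0,18],[0,0,20],[0,0,20]],"delta_rot":[[0,0,0],[0,0,0],[0,0,0],[0,0,0],[0,0,0],[0,0,0],[0,0,0],[0,0,0],[0,0,0],[0,0,0]],"gripper":[0.2,0.2,0.2,0.2,0.2,0.2,0.2,0.2,0.2,0.2]}' 50
python3 - <<'E'
from h import *
robot.camera("top")
print([(np.round(d["rect"],1).tolist(),round(d["score"],2)) for d in robot.search_frame("roller","top")])
a=robot.camera("wrist")[200:340,170:330,::-1]; b=robot.camera("scene")[165:305,270:410,::-1]
cv2.imwrite("pics/w5.png",np.hstack([cv2.resize(x,(400,400*x.shape[0]//x.shape[1]),interpolation=cv2.INTER_CUBIC)[:350] for x in(a,b)]))
E
```

```text
time: 6.15
position: [0.4999, 0.3199, 0.0652]
tool_rot: [0.99, -0.142, -0.001, 0.0]
ft_force: [-0.1, 0.1, -0.4]
grip_width: 0.0522
grip_force: 0.0
[([208.2, 212.0, 217.8, 250.3], 0.46)]
```

View pics/w5.png

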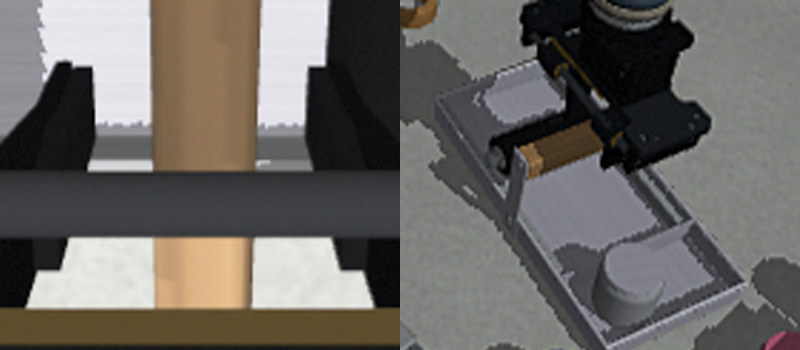

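The fingers now straddle the wood at crop (95) and (307), with the wood spanning 152–258. I go down another 13 mm and close.

```bash
python3 -m jog '{"dp":[[0,0.6,6],[0,0.6,11],[0,0.6,13],[0,0.6,13],[0,0.6,13],[0,0.6,13],[0,0.6,13],[0,0.6,13],[0,0.6,13],[0,0.6,13]],"delta_rot":[[0,0,0],[0,0,0],[0,0,0],[0,0,0],[0,0,0],[0,0,0],[0,0,0],[0,0,0],[0,0,0],[0,0,0]],"gripper":[0.2,0.2,0.2,-0.1,-0.2,-0.3,-0.36,-0.42,-0.5,-0.8]}' 50
python3 -m jog '{"dp":[[0,0,0],[0,0,0],[0,0,0]],"delta_rot":[[0,0,0],[0,0,0],[0,0,0]],"gripper":[-1,-1,-1]}' 50
python3 - <<'E'
from h import *
goto([.5,.3185,.052],-16.4)
for c in("top","scene","wrist"):
    cv2.imwrite(f"pics/z_{c}.png",robot.camera(c)[...,::-1])
    for n in("roller","roller_mid"):
        print(c,n,[(np.round(d["rect"],1).tolist(),round(d["score"],2)) for d in robot.search_frame(n,c)])
E
```

```text
time: 7.35
position: [0.5001, 0.3192, 0.0531]
tool_rot: [0.99, -0.142, -0.0, 0.0]
ft_force: [0.0, -1.7, 0.7]
grip_width: 0.0238
grip_force: 50.0
time: 7.65
position: [0.5001, 0.3192, 0.053]
tool_rot: [0.99, -0.142, -0.0, 0.0]
ft_force: [-0.2, -3.0, 2.9]
grip_width: 0.0237
grip_force: 50.0
t 7.65 pos [0.5001 0.3192 0.053 ] q [ 0.38  0.67  1.62 -0.    0.85  2.24] F [-0.2 -3.   2.9]
dp [0.1 0.7 1. ] rot [0.0006 0.0001 0.0021]
top roller [([210.9, 212.6, 222.1, 249.5], 0.6)]
top roller_mid [([208.0, 214.3, 225.7, 245.0], 0.52)]
scene roller [([301.0, 202.8, 331.7, 228.4], 0.51)]
scene roller_mid [([116.2, 145.0, 162.1, 182.7], 0.6), ([301.1, 204.7, 327.6, 228.7], 0.49), ([283.9, 182.8, 389.8, 292.2], 0.39)]
wrist roller [([303.0, 116.8, 363.8, 242.1], 0.89), ([22.4, 100.2, 478.6, 322.0], 0.31)]
wrist roller_mid [([301.0, 115.8, 366.4, 244.7], 0.73)]
```

Gripped at 23.7 mm and 50 N. Next I build a roller gauge from the wrist camera, which is rigid to the tote while it is held.

```bash
cat >> h.py <<'E'
def rq(im,dbg=False):
    """roller joint (mm) from wrist picture, tote gripped with TCP 53 mm over its underside"""
    V=np.arange(150,196); g=im[V][:,100:470].max(2); U=[]
    for i,v in enumerate(V):
        d=(g[i]<75).astype(np.uint8)
        n,l,s,_=cv2.connectedComponentsWithStats(d[None,:]) if 0 else (0,0,0,0)
        e=np.flatnonzero(np.diff(np.r_[0,d,0])); runs=[(a,b) for a,b in zip(e[::2],e[1::2]) if b-a>25]
        if runs: a,b=max(runs,key=lambda r:r[1]-r[0]); U.append((100+(a+b-1)/2,v,b-a))
    if len(U)<5: return None
    U=np.array(U); T=np.array(M("wrist")["T_tool_cam"]); P=ray("wrist",U[:,:2],.023,T)
    if dbg: print(np.median(U,0),len(U),"y",P[[0,-1],1])
    return 38.5-1000*np.median(P[:,1])
def look(n=1):
    for _ in range(n):
        o=robot.get_obs(); q=rq(robot.camera("wrist"))
        rv=R.from_quat(o["tool_rot"]).as_matrix()
        print("t %.2f q %s pos %s phi %.2f pitch(ydown) %.4f roll %.4f Fz %.1f g %.1f"%(o["time"],q and round(q,1),np.round(o["position"],4),np.degrees(np.arctan2(rv[1,0],rv[0,0])),rv[2,1],rv[2,0],o["ft_force"][2],o["grip_force"]))
E
sed -i '/connectedComponents/d' h.py
python3 - <<'E'
from h import *
print(rq(cv2.imread("pics/z_wrist.png")[...,::-1],True)); 
T=np.array(M("wrist")["T_tool_cam"]);P=[[0.04,y,.023] for y in(.1363,.0385,-.0593)];print(proj("wrist",P,T))
look(2)
E
```

```text
[334.  172.5  58. ] 46 y [0.06577314 0.06540386]
-26.995995725951047
[[428.31426729 156.87231001]
 [300.12883473 156.96414722]
 [171.92007263 157.05600114]]
t 8.10 q -27.0 pos [0.5001 0.3192 0.053 ] phi -16.27 pitch(ydown) 0.0006 roll -0.0001 Fz 3.9 g 50.0
t 8.15 q -27.0 pos [0.5001 0.3192 0.053 ] phi -16.28 pitch(ydown) 0.0006 roll -0.0001 Fz 3.9 g 50.0
```

```bash
python3 -m jog '{"dp":[[0,0,-1],[0,0,-4],[0,0,-9],[0,0,-15],[0,0,-21],[0,0,-26],[0,0,-29],[0,0,-30]],"delta_rot":[[0,0,0],[0,0,0],[0,0,0],[0,0,0],[0,0,0],[0,0,0],[0,0,0],[0,0,0]],"gripper":[-1,-1,-1,-1,-1,-1,-1,-1]}' 50
python3 -c "
from h import *
look(4)"
```

```text
time: 9.0
position: [0.5004, 0.3197, 0.0836]
tool_rot: [0.99, -0.142, 0.0, -0.0]
ft_force: [0.3, 0.2, -8.9]
grip_width: 0.0237
grip_force: 50.0
t 9.00 q -25.4 pos [0.5004 0.3197 0.0836] phi -16.28 pitch(ydown) -0.0007 roll 0.0008 Fz -8.9 g 50.0
t 9.05 q -25.2 pos [0.5003 0.3197 0.0835] phi -16.29 pitch(ydown) -0.0005 roll 0.0005 Fz -9.3 g 50.0
t 9.10 q -25.0 pos [0.5002 0.3196 0.0832] phi -16.29 pitch(ydown) -0.0003 roll 0.0003 Fz -9.9 g 50.0
t 9.15 q -24.9 pos [0.5    0.3195 0.0829] phi -16.29 pitch(ydown) 0.0001 roll -0.0002 Fz -10.0 g 50.0
```

```bash
python3 -m jog '{"dp":[[0,0,-2],[0,0,-8],[0,0,-17],[0,0,-28],[0,0,-40],[0,0,-52],[0,0,-62],[0,0,-69],[0,0,-74],[0,0,-75]],"delta_rot":[[0,0,0],[0,0,0],[0,0,0],[0,0,0],[0,0,0],[0,0,0],[0,0,0],[0,0,0],[0,0,0],[0,0,0]],"gripper":[-1,-1,-1,-1,-1,-1,-1,-1,-1,-1]}' 50
python3 - <<'E'
from h import *
look(6)
goto([.5469,-.2921,.153],10.32)
E
```

```text
time: 10.2
position: [0.5004, 0.3197, 0.1586]
tool_rot: [0.99, -0.142, 0.0, -0.0]
ft_force: [1.2, -0.1, -10.1]
grip_width: 0.0237
grip_force: 50.0
t 10.20 q -22.6 pos [0.5004 0.3197 0.1586] phi -16.29 pitch(ydown) -0.0007 roll 0.0009 Fz -10.1 g 50.0
t 10.25 q -22.5 pos [0.5002 0.3196 0.1583] phi -16.28 pitch(ydown) -0.0002 roll 0.0003 Fz -8.0 g 50.0
t 10.30 q -22.3 pos [0.5    0.3195 0.1578] phi -16.29 pitch(ydown) 0.0002 roll -0.0003 Fz -9.5 g 50.0
t 10.35 q -22.2 pos [0.4997 0.3194 0.1575] phi -16.29 pitch(ydown) 0.0007 roll -0.0010 Fz -9.6 g 50.0
t 10.40 q -22.2 pos [0.4997 0.3193 0.1573] phi -16.28 pitch(ydown) 0.0009 roll -0.0011 Fz -9.9 g 50.0
t 10.45 q -22.2 pos [0.4996 0.3194 0.1573] phi -16.29 pitch(ydown) 0.0009 roll -0.0012 Fz -9.9 g 50.0
t 10.5 pos [0.4997 0.3194 0.1573] q [ 0.38  0.52  1.55 -0.    1.08  2.24] F [-0.3  0.5 -9.5]
dp [216.7 573.7   4.6] rot [ 0.0006  0.0013 -0.4643]
```

The roller rests at −22 mm with the tote level at 104 mm. I'll plan the carry as two rest-to-rest halves with banked feed-forward (p = a/9.8).

```bash
cat > plan.py <<'E'
from h import *
import sys
def pose(pos,phi,p):
    c,s=np.cos(phi),np.sin(phi)
    return np.array(pos),R.from_matrix(np.array([[c,s,0],[s,-c,0],[0,0,-1]]).T)*R.from_rotvec([-p,0,0])
def plan(P0,phi0,P1,phi1,n,bias=0.,k=1.):
    """min-jerk over n calls of 12 rows, tote banked by p=k*a/9.8; bias (mm) = wanted roller shift"""
    P0,P1=map(np.array,(P0,P1)); phi0,phi1=np.radians([phi0,phi1]); N=12*n; T=N*.1
    S=lambda u:10*u**3-15*u**4+6*u**5; A=lambda u:(60*u-180*u**2+120*u**3)/T**2
    rows=[]
    for i in range(N+1):
        u=i/N; phi=phi0+S(u)*(phi1-phi0); tx=-np.array([np.sin(phi),-np.cos(phi),0])
        a=(P1-P0)@tx*A(u)*k+bias/1000*A(u); rows.append(pose(P0+S(u)*(P1-P0),phi,a/9.8))
    for c in range(n):
        p0,R0=rows[12*c]; D=[];W=[]
        for p,Rr in rows[12*c+1:12*c+13]:
            D.append([int(x) for x in np.round(1000*R0.inv().apply(p-p0))])
            w=(R0.inv()*Rr).as_rotvec(); W.append([round(round(w[0]*2000)/2000,4),round(round(w[1]*2000)/2000,4),round(w[2],3)])
        print(str(D).replace(" ",""),str(W).replace(" ",""),sep="\n")
E
python3 - <<'E'
from plan import *
A=np.array([.4997,.3194,.1573]);B=np.array([.5469,-.2921,.1573]);plan(A,-16.29,(A+B)/2,-3,3)
E
```

```text
[[0,0,0],[0,0,0],[1,1,0],[1,3,0],[2,6,0],[4,10,0],[6,15,0],[8,22,0],[11,30,0],[15,39,0],[18,49,0],[23,60,0]]
[[0.0035,0.0,np.float64(-0.0)],[0.0065,0.0,np.float64(-0.0)],[0.0085,0.0,np.float64(-0.001)],[0.0105,0.0,np.float64(-0.003)],[0.0115,0.0,np.float64(-0.005)],[0.0125,0.0,np.float64(-0.008)],[0.013,0.0,np.float64(-0.012)],[0.013,0.0,np.float64(-0.018)],[0.013,0.0,np.float64(-0.024)],[0.012,0.0,np.float64(-0.031)],[0.0115,0.0,np.float64(-0.04)],[0.01,0.0,np.float64(-0.049)]]
[[4,12,0],[8,26,0],[13,40,0],[18,55,-1],[22,69,-1],[27,85,-1],[32,100,-1],[37,115,-1],[42,129,-1],[46,143,-1],[51,157,-2],[55,169,-2]]
[[-0.0015,0.0,np.float64(-0.01)],[-0.003,0.0,np.float64(-0.021)],[-0.0045,-0.0005,np.float64(-0.032)],[-0.0065,-0.0005,np.float64(-0.043)],[-0.0085,-0.0005,np.float64(-0.055)],[-0.01,-0.0005,np.float64(-0.067)],[-0.012,-0.0005,np.float64(-0.079)],[-0.014,-0.0005,np.float64(-0.091)],[-0.016,0.0,np.float64(-0.103)],[-0.0175,0.0,np.float64(-0.114)],[-0.0195,0.0,np.float64(-0.125)],[-0.0205,0.0,np.float64(-0.135)]]
[[2,12,0],[4,23,0],[6,32,0],[7,40,0],[8,47,0],[9,53,1],[10,57,1],[11,60,1],[11,62,1],[11,63,1],[11,63,1],[11,63,1]]
[[-0.001,0.0,np.float64(-0.009)],[-0.002,0.0,np.float64(-0.017)],[-0.003,0.0005,np.float64(-0.025)],[-0.003,0.0005,np.float64(-0.031)],[-0.003,0.0005,np.float64(-0.036)],[-0.0025,0.0005,np.float64(-0.04)],[-0.002,0.0005,np.float64(-0.044)],[-0.0005,0.0005,np.float64(-0.046)],[0.0015,0.0005,np.float64(-0.047)],[0.004,0.0005,np.float64(-0.048)],[0.007,0.0005,np.float64(-0.049)],[0.0105,0.0005,np.float64(-0.049)]]
```

```bash
python3 -m jog '{"dp":[[0,0,0],[0,0,0],[1,1,0],[1,3,0],[2,6,0],[4,10,0],[6,15,0],[8,22,0],[11,30,0],[15,39,0],[18,49,0],[23,60,0]],"delta_rot":[[0.0035,0,0],[0.0065,0,0],[0.0085,0,-0.001],[0.0105,0,-0.003],[0.0115,0,-0.005],[0.0125,0,-0.008],[0.013,0,-0.012],[0.013,0,-0.018],[0.013,0,-0.024],[0.012,0,-0.031],[0.0115,0,-0.04],[0.01,0,-0.049]],"gripper":[-1,-1,-1,-1,-1,-1,-1,-1,-1,-1,-1,-1]}' 50 | sed -n 2,3p
python3 -m jog '{"dp":[[4,12,0],[8,26,0],[13,40,0],[18,55,-1],[22,69,-1],[27,85,-1],[32,100,-1],[37,115,-1],[42,129,-1],[46,143,-1],[51,157,-2],[55,169,-2]],"delta_rot":[[-0.0015,0,-0.01],[-0.003,0,-0.021],[-0.0045,-0.0005,-0.032],[-0.0065,-0.0005,-0.043],[-0.0085,-0.0005,-0.055],[-0.01,-0.0005,-0.067],[-0.012,-0.0005,-0.079],[-0.014,-0.0005,-0.091],[-0.016,0,-0.103],[-0.0175,0,-0.114],[-0.0195,0,-0.125],[-0.0205,0,-0.135]],"gripper":[-1,-1,-1,-1,-1,-1,-1,-1,-1,-1,-1,-1]}' 50 | sed -n 2,3p
python3 -m jog '{"dp":[[2,12,0],[4,23,0],[6,32,0],[7,40,0],[8,47,0],[9,53,1],[10,57,1],[11,60,1],[11,62,1],[11,63,1],[11,63,1],[11,63,1]],"delta_rot":[[-0.001,0,-0.009],[-0.002,0,-0.017],[-0.003,0.0005,-0.025],[-0.003,0.0005,-0.031],[-0.003,0.0005,-0.036],[-0.0025,0.0005,-0.04],[-0.002,0.0005,-0.044],[-0.0005,0.0005,-0.046],[0.0015,0.0005,-0.047],[0.004,0.0005,-0.048],[0.007,0.0005,-0.049],[0.0105,0.0005,-0.049]],"gripper":[-1,-1,-1,-1,-1,-1,-1,-1,-1,-1,-1,-1]}' 50
python3 -c "
from h import *
look(4)"
```

```text
position: [0.5052, 0.2545, 0.158]
tool_rot: [0.993, -0.117, 0.001, -0.005]
position: [0.52, 0.0768, 0.1587]
tool_rot: [0.999, -0.05, 0.0, 0.006]
time: 14.1
position: [0.5241, 0.0148, 0.1579]
tool_rot: [1.0, -0.025, 0.0, -0.0]
ft_force: [-0.1, 0.5, -9.7]
grip_width: 0.0239
grip_force: 50.0
t 14.10 q -2.7 pos [0.5241 0.0148 0.1579] phi -2.92 pitch(ydown) -0.0003 roll 0.0003 Fz -9.7 g 50.0
t 14.15 q -2.4 pos [0.5241 0.0147 0.1579] phi -2.92 pitch(ydown) -0.0003 roll 0.0004 Fz -9.3 g 50.0
t 14.20 q -2.1 pos [0.5241 0.0147 0.1579] phi -2.93 pitch(ydown) -0.0001 roll 0.0004 Fz -10.5 g 50.0
t 14.25 q -1.9 pos [0.5241 0.0146 0.158 ] phi -2.93 pitch(ydown) 0.0000 roll 0.0004 Fz -8.6 g 50.0
```

```bash
sed -i 's/round(w\[2\],3)/round(float(w[2]),3)/' plan.py
python3 - <<'E'
from plan import *
plan([.5241,.0146,.1578],-2.93,[.5469,-.2921,.1578],10.32,3,bias=-25)
E
```

```text
[[0,0,0],[0,0,0],[0,2,0],[0,4,0],[1,7,0],[1,11,0],[2,16,0],[3,23,0],[4,32,0],[5,41,0],[7,52,0],[8,64,0]]
[[0.004,0.0,-0.0],[0.0075,0.0,-0.0],[0.01,0.0,-0.001],[0.012,0.0,-0.003],[0.0135,0.0,-0.005],[0.0145,0.0,-0.008],[0.015,0.0,-0.012],[0.015,0.0,-0.018],[0.0145,0.0,-0.024],[0.014,0.0,-0.031],[0.013,-0.0005,-0.039],[0.0115,-0.0005,-0.049]]
[[1,13,0],[2,27,0],[3,42,0],[4,57,-1],[6,73,-1],[7,89,-1],[8,105,-1],[9,121,-1],[10,136,-2],[12,151,-2],[13,165,-2],[14,178,-2]]
[[-0.0015,0.0,-0.01],[-0.0035,0.0,-0.02],[-0.005,-0.0005,-0.032],[-0.0075,-0.0005,-0.043],[-0.0095,-0.0005,-0.055],[-0.0115,-0.0005,-0.067],[-0.014,-0.0005,-0.079],[-0.016,-0.0005,-0.091],[-0.018,-0.0005,-0.103],[-0.02,0.0,-0.114],[-0.0215,0.0,-0.124],[-0.023,0.0,-0.134]]
[[-1,12,0],[-1,23,0],[-2,33,0],[-2,41,0],[-3,48,1],[-3,54,1],[-3,58,1],[-3,61,1],[-4,63,1],[-4,64,1],[-4,64,1],[-4,64,1]]
[[-0.0015,0.0,-0.009],[-0.0025,0.0,-0.017],[-0.003,0.0005,-0.025],[-0.0035,0.0005,-0.031],[-0.0035,0.0005,-0.036],[-0.003,0.0005,-0.04],[-0.002,0.0005,-0.044],[-0.0005,0.0005,-0.046],[0.0015,0.0005,-0.047],[0.0045,0.0005,-0.048],[0.0075,0.0005,-0.048],[0.0115,0.0005,-0.049]]
```

```bash
python3 -m jog '{"dp":[[0,0,0],[0,0,0],[0,2,0],[0,4,0],[1,7,0],[1,11,0],[2,16,0],[3,23,0],[4,32,0],[5,41,0],[7,52,0],[8,64,0]],"delta_rot":[[0.004,0,0],[0.0075,0,0],[0.01,0,-0.001],[0.012,0,-0.003],[0.0135,0,-0.005],[0.0145,0,-0.008],[0.015,0,-0.012],[0.015,0,-0.018],[0.0145,0,-0.024],[0.014,0,-0.031],[0.013,-0.0005,-0.039],[0.0115,-0.0005,-0.049]],"gripper":[-1,-1,-1,-1,-1,-1,-1,-1,-1,-1,-1,-1]}' 50 | sed -n 2,3p
python3 -m jog '{"dp":[[1,13,0],[2,27,0],[3,42,0],[4,57,-1],[6,73,-1],[7,89,-1],[8,105,-1],[9,121,-1],[10,136,-2],[12,151,-2],[13,165,-2],[14,178,-2]],"delta_rot":[[-0.0015,0,-0.01],[-0.0035,0,-0.02],[-0.005,-0.0005,-0.032],[-0.0075,-0.0005,-0.043],[-0.0095,-0.0005,-0.055],[-0.0115,-0.0005,-0.067],[-0.014,-0.0005,-0.079],[-0.016,-0.0005,-0.091],[-0.018,-0.0005,-0.103],[-0.02,0,-0.114],[-0.0215,0,-0.124],[-0.023,0,-0.134]],"gripper":[-1,-1,-1,-1,-1,-1,-1,-1,-1,-1,-1,-1]}' 50 | sed -n 2,3p
python3 -m jog '{"dp":[[-1,12,0],[-1,23,0],[-2,33,0],[-2,41,0],[-3,48,1],[-3,54,1],[-3,58,1],[-3,61,1],[-4,63,1],[-4,64,1],[-4,64,1],[-4,64,1]],"delta_rot":[[-0.0015,0,-0.009],[-0.0025,0,-0.017],[-0.003,0.0005,-0.025],[-0.0035,0.0005,-0.031],[-0.0035,0.0005,-0.036],[-0.003,0.0005,-0.04],[-0.002,0.0005,-0.044],[-0.0005,0.0005,-0.046],[0.0015,0.0005,-0.047],[0.0045,0.0005,-0.048],[0.0075,0.0005,-0.048],[0.0115,0.0005,-0.049]],"gripper":[-1,-1,-1,-1,-1,-1,-1,-1,-1,-1,-1,-1]}' 50
python3 -c "
from h import *
look(4)
goto([.5469,-.2921,.095],10.32)"
```

```text
position: [0.5293, -0.051, 0.158]
tool_rot: [1.0, -0.001, 0.0, -0.006]
position: [0.5423, -0.2292, 0.1577]
tool_rot: [0.998, 0.066, 0.0, 0.006]
time: 17.9
position: [0.5469, -0.2915, 0.1577]
tool_rot: [0.996, 0.09, 0.0, -0.0]
ft_force: [0.5, 0.7, -9.3]
grip_width: 0.0238
grip_force: 50.0
t 17.90 q None pos [ 0.5469 -0.2915  0.1577] phi 10.37 pitch(ydown) -0.0002 roll 0.0005 Fz -9.3 g 50.0
t 17.95 q None pos [ 0.5469 -0.2917  0.1577] phi 10.37 pitch(ydown) -0.0002 roll 0.0004 Fz -9.6 g 50.0
t 18.00 q None pos [ 0.5469 -0.2918  0.1577] phi 10.36 pitch(ydown) 0.0001 roll 0.0005 Fz -10.1 g 50.0
t 18.05 q None pos [ 0.547  -0.2917  0.1577] phi 10.36 pitch(ydown) 0.0002 roll 0.0005 Fz -8.8 g 50.0
t 18.1 pos [ 0.547  -0.2917  0.1577] q [-0.67  0.55  1.48  0.    1.11  0.72] F [ 0.3  0.7 -8.6]
dp [-0.1  0.4 62.7] rot [ 0.0002 -0.0005  0.0008]
```

Run:
```python
from h import *
im=robot.camera("wrist");cv2.imwrite("pics/w6.png",im[...,::-1])
print([(np.round(d["rect"],1).tolist(),round(d["score"],2)) for d in robot.search_frame("roller","wrist")])
for v in(160,175,190):
    print(v,im[v,100:470:6].max(1).tolist())
```

```text
[([199.8, 120.6, 222.3, 242.7], 0.82)]
160 [109, 106, 88, 85, 84, 82, 82, 109, 92, 141, 144, 144, 144, 145, 145, 146, 147, 40, 43, 46, 45, 217, 212, 212, 221, 210, 208, 207, 208, 120, 146, 146, 229, 229, 229, 230, 230, 230, 164, 147, 147, 148, 147, 149, 149, 147, 148, 230, 230, 230, 228, 229, 228, 228, 227, 228, 227, 167, 168, 162, 189, 220]
175 [228, 129, 100, 93, 78, 82, 79, 145, 91, 89, 143, 144, 144, 144, 144, 144, 145, 38, 42, 46, 41, 210, 212, 213, 221, 211, 207, 207, 208, 110, 146, 145, 227, 228, 228, 228, 228, 228, 146, 145, 145, 146, 145, 145, 145, 145, 227, 181, 228, 228, 227, 227, 226, 226, 226, 225, 164, 168, 166, 166, 243, 137]
190 [226, 229, 96, 96, 77, 76, 78, 145, 90, 90, 145, 146, 145, 145, 145, 146, 145, 49, 42, 46, 41, 184, 208, 210, 221, 221, 210, 208, 208, 107, 148, 149, 230, 231, 147, 148, 149, 149, 148, 149, 148, 147, 147, 147, 149, 148, 147, 147, 148, 148, 148, 203, 147, 147, 146, 146, 91, 91, 89, 111, 142, 135]
```

The roller is at about +53 mm, partly behind the grip (left edge col 200). I extend the gauge to work from the visible edge, and read the velocity.

```bash
python3 - <<'E'
s=open("h.py").read()
i=s.index("def rq");j=s.index("def look")
s=s[:i]+'''def rq(im,dbg=False):
    """roller joint (mm) from wrist picture, tote gripped with TCP 53 mm over its underside"""
    V=np.arange(150,196); g=im[V][:,150:470].max(2); U=[]
    for i,v in enumerate(V):
        d=(g[i]<70).astype(np.uint8)
        e=np.flatnonzero(np.diff(np.r_[0,d,0])); runs=[(a,b) for a,b in zip(e[::2],e[1::2]) if b-a>7]
        if runs:
            a,b=max(runs,key=lambda r:r[1]-r[0]); a+=150;b+=150
            if b-a<54: a,b=(a,a+58) if (a+b)/2<250 else (b-58,b)   # partly behind the grip
            U.append(((a+b-1)/2,v,b-a))
    if len(U)<5: return None
    U=np.array(U); T=np.array(M("wrist")["T_tool_cam"]); P=ray("wrist",U[:,:2],.023,T)
    if dbg: print(np.median(U,0),len(U),"y",P[[0,-1],1])
    return 38.5-1000*np.median(P[:,1])
'''+s[j:]
open("h.py","w").write(s)
E
python3 -c "
from h import *
print(rq(cv2.imread('pics/w6.png')[...,::-1],True)); look(3)"
```

```text
[229.5 172.5  58. ] 46 y [-0.01645743 -0.01567864]
54.71588583709385
t 18.20 q 58.6 pos [ 0.5469 -0.2917  0.1577] phi 10.37 pitch(ydown) 0.0002 roll 0.0004 Fz -9.8 g 50.0
t 18.25 q 60.6 pos [ 0.5469 -0.2917  0.1577] phi 10.37 pitch(ydown) 0.0002 roll 0.0004 Fz -9.7 g 50.0
t 18.30 q 62.7 pos [ 0.5469 -0.2918  0.1577] phi 10.36 pitch(ydown) 0.0003 roll 0.0005 Fz -9.1 g 50.0
```

```bash
python3 -m jog '{"dp":[[0,0,0],[0,0,0],[0,0,0],[0,0,0],[0,0,0],[0,0,0],[0,0,0],[0,0,0],[0,0,0]],"delta_rot":[[0.012,0,0],[0.015,0,0],[0.015,0,0],[0.015,0,0],[0.015,0,0],[0.015,0,0],[0.015,0,0],[0.008,0,0],[0,0,0]],"gripper":[-1,-1,-1,-1,-1,-1,-1,-1,-1]}' 50 | sed -n 1,2p
python3 -c "
from h import *
look(3)"
```

```text
time: 19.25
position: [0.5469, -0.2918, 0.1577]
t 19.25 q 64.4 pos [ 0.5469 -0.2918  0.1577] phi 10.35 pitch(ydown) 0.0007 roll 0.0004 Fz -8.7 g 50.0
t 19.30 q 62.4 pos [ 0.5468 -0.2914  0.1577] phi 10.37 pitch(ydown) 0.0005 roll 0.0002 Fz -8.7 g 50.0
t 19.35 q 60.7 pos [ 0.5467 -0.2913  0.1576] phi 10.38 pitch(ydown) -0.0001 roll 0.0001 Fz -9.1 g 50.0
```

```bash
python3 -m jog '{"dp":[[0,0,0],[0,0,0],[0,0,0],[0,0,0],[0,0,0],[0,0,0],[0,0,0]],"delta_rot":[[0.002,0,0],[0.002,0,0],[0.002,0,0],[0.002,0,0],[0.002,0,0],[0.002,0,0],[0.002,0,0]],"gripper":[-1,-1,-1,-1,-1,-1,-1]}' 50 | sed -n 1,2p
python3 -c "
from h import *
look(3)"
```

```text
time: 20.1
position: [0.5469, -0.2918, 0.1577]
t 20.10 q 46.6 pos [ 0.5469 -0.2918  0.1577] phi 10.36 pitch(ydown) -0.0019 roll 0.0004 Fz -10.4 g 50.0
t 20.15 q 46.0 pos [ 0.5469 -0.2918  0.1577] phi 10.36 pitch(ydown) -0.0018 roll 0.0004 Fz -8.9 g 50.0
t 20.20 q 45.3 pos [ 0.5469 -0.2918  0.1576] phi 10.36 pitch(ydown) -0.0019 roll 0.0004 Fz -9.3 g 50.0
```

```bash
cat > ctl.py <<'E'
import numpy as np,sys
# roller model: q'' = 9.8(p + c(q+q0)) - .28v - .008 sign v ; quintic to (0,0); prints absolute p (mrad)
def ctl(q,v,T,c=.043,q0=.020,dt=.1,hold=0):
    A=np.array([[T**3,T**4,T**5],[3*T**2,4*T**3,5*T**4],[6*T,12*T**2,20*T**3]])
    k=np.linalg.solve(A,[-q-v*T,-v,0])
    t=np.arange(dt/2,T,dt)
    Q=q+v*t+k[0]*t**3+k[1]*t**4+k[2]*t**5; V=v+3*k[0]*t**2+4*k[1]*t**3+5*k[2]*t**4; Ac=6*k[0]*t+12*k[1]*t**2+20*k[2]*t**3
    p=(Ac+.28*V+.008*np.tanh(V/.003))/9.8-c*(Q+q0)
    print("p mrad",np.round(1000*p,1).tolist(),"Q",np.round(1000*Q[::4]),"V",np.round(1000*V[::4]))
q,v,T=map(float,sys.argv[1:4]); ctl(q/1000,v/1000,T)
E
python3 ctl.py 45 -13 2.0
```

```text
p mrad [-5.0, -6.6, -7.6, -8.0, -8.0, -7.6, -6.8, -5.8, -4.6, -3.2, -1.8, -0.4, 0.8, 1.9, 2.7, 3.1, 3.1, 2.6, 1.7, 0.3] Q [44. 37. 24. 10.  1.] V [-13. -26. -37. -30. -11.]
```

```bash
python3 -m jog '{"dp":[[0,0,1],[0,0,4],[0,0,8],[0,0,14],[0,0,20],[0,0,26],[0,0,32],[0,0,36],[0,0,39],[0,0,40]],"delta_rot":[[0.003,0,0],[0.0045,0,0],[0.0055,0,0],[0.006,0,0],[0.006,0,0],[0.0055,0,0],[0.005,0,0],[0.004,0,0],[0.0025,0,0],[0.001,0,0]],"gripper":[-1,-1,-1,-1,-1,-1,-1,-1,-1,-1]}' 50 | sed -n 1,2p
python3 -c "
from h import *
look(3)"
```

```text
time: 21.25
position: [0.5467, -0.2915, 0.1172]
t 21.25 q 22.9 pos [ 0.5467 -0.2915  0.1172] phi 10.35 pitch(ydown) -0.0033 roll -0.0001 Fz -8.9 g 50.0
t 21.30 q 21.1 pos [ 0.5468 -0.2915  0.1173] phi 10.36 pitch(ydown) -0.0031 roll 0.0001 Fz -9.5 g 50.0
t 21.35 q 19.3 pos [ 0.5469 -0.2916  0.1176] phi 10.36 pitch(ydown) -0.0030 roll 0.0004 Fz -9.0 g 50.0
```

```bash
python3 ctl.py 17.8 -34 1.1
```

```text
p mrad [-2.3, -0.5, 0.8, 1.8, 2.3, 2.5, 2.3, 1.8, 1.2, 0.6, -0.3] Q [16.  5.  0.] V [-34. -20.  -4.]
```

```bash
python3 -m jog '{"dp":[[0,0,1],[0,0,3],[0,0,6],[0,0,9],[0,0,12],[0,0,15],[0,0,17],[0,0,19],[0,0,20],[0,0,20],[0,0,20]],"delta_rot":[[-0.0005,0,0],[-0.0025,0,0],[-0.004,0,0],[-0.005,0,0],[-0.0055,0,0],[-0.0055,0,0],[-0.0055,0,0],[-0.005,0,0],[-0.004,0,0],[-0.0035,0,0],[-0.002,0,0]],"gripper":[-1,-1,-1,-1,-1,-1,-1,-1,-1,-1,-1]}' 50 | sed -n 1,2p
python3 -c "
from h import *
look(4)"
```

```text
time: 22.5
position: [0.547, -0.2917, 0.0977]
t 22.50 q -7.0 pos [ 0.547  -0.2917  0.0977] phi 10.36 pitch(ydown) -0.0008 roll 0.0005 Fz -8.8 g 50.0
t 22.55 q -7.1 pos [ 0.547  -0.2918  0.0978] phi 10.35 pitch(ydown) -0.0007 roll 0.0007 Fz -9.2 g 50.0
t 22.60 q -7.3 pos [ 0.5471 -0.2918  0.0978] phi 10.36 pitch(ydown) -0.0005 roll 0.0007 Fz -10.2 g 50.0
t 22.65 q -7.4 pos [ 0.5471 -0.2918  0.0979] phi 10.36 pitch(ydown) -0.0005 roll 0.0007 Fz -9.4 g 50.0
```

```bash
python3 -m jog '{"dp":[[0,0,1],[0,0,3],[0,0,6],[0,0,9],[0,0,11],[0,0,12],[0,0,12],[0,0,12]],"delta_rot":[[-0.0015,0,0],[-0.0015,0,0],[-0.0015,0,0],[-0.0015,0,0],[-0.001,0,0],[-0.0005,0,0],[-0.0005,0,0],[-0.0005,0,0]],"gripper":[-1,-1,-1,-1,-1,-1,-1,-1]}' 50 | sed -n 1,2p
python3 - <<'E'
from h import *
look(3)
im=robot.camera("scene");a=im[60:240,90:330,::-1]
im=robot.camera("top");b=im[150:280,290:430,::-1]
cv2.imwrite("pics/s7.png",np.hstack([cv2.resize(a,(440,330),interpolation=cv2.INTER_CUBIC),cv2.resize(b,(355,330),interpolation=cv2.INTER_CUBIC)]))
E
```

```text
time: 23.5
position: [0.547, -0.2917, 0.0857]
t 23.50 q -6.9 pos [ 0.547  -0.2917  0.0857] phi 10.36 pitch(ydown) -0.0002 roll 0.0006 Fz -9.5 g 50.0
t 23.55 q -6.8 pos [ 0.547  -0.2918  0.0858] phi 10.36 pitch(ydown) -0.0001 roll 0.0006 Fz -8.6 g 50.0
t 23.60 q -6.8 pos [ 0.547  -0.2917  0.0858] phi 10.36 pitch(ydown) -0.0001 roll 0.0007 Fz -8.8 g 50.0
```

View pics/s7.png

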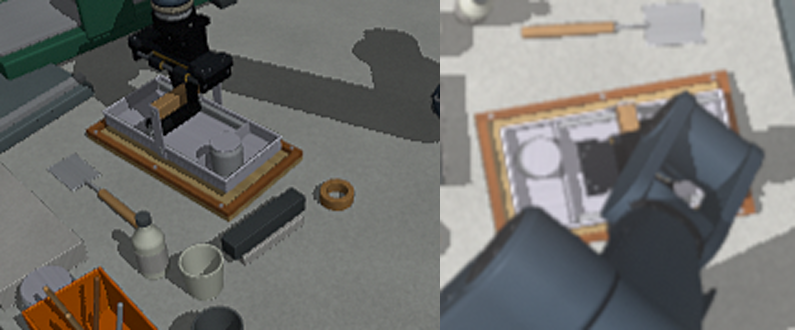

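The last view shows the tote centred and aligned above the rest, with the tin upright at (540,155), and the weight, cup, tape and bottle undisturbed. I hold until the roller has been steady for about 3 s.

```bash
for i in 1 2; do python3 -m jog '{"dp":[[0,0,0],[0,0,0],[0,0,0],[0,0,0],[0,0,0],[0,0,0],[0,0,0],[0,0,0],[0,0,0],[0,0,0],[0,0,0],[0,0,0]],"delta_rot":[[0,0,0],[0,0,0],[0,0,0],[0,0,0],[0,0,0],[0,0,0],[0,0,0],[0,0,0],[0,0,0],[0,0,0],[0,0,0],[0,0,0]],"gripper":[-1,-1,-1,-1,-1,-1,-1,-1,-1,-1,-1,-1]}' 50 | sed -n 1,2p
python3 -c "
from h import *
look(2)"; done
```

```text
time: 24.95
position: [0.5469, -0.2916, 0.0857]
t 24.95 q -6.8 pos [ 0.5469 -0.2916  0.0857] phi 10.36 pitch(ydown) -0.0003 roll 0.0004 Fz -8.6 g 50.0
t 25.00 q -6.8 pos [ 0.5469 -0.2917  0.0857] phi 10.36 pitch(ydown) -0.0003 roll 0.0004 Fz -9.9 g 50.0
time: 26.25
position: [0.5469, -0.2916, 0.0857]
t 26.25 q -6.8 pos [ 0.5469 -0.2916  0.0857] phi 10.36 pitch(ydown) -0.0004 roll 0.0004 Fz -9.7 g 50.0
t 26.30 q -6.8 pos [ 0.5469 -0.2917  0.0857] phi 10.36 pitch(ydown) -0.0003 roll 0.0004 Fz -9.8 g 50.0
```

```bash
python3 -m jog '{"dp":[[0,0,0],[0,0,0],[0,0,0],[0,0,0],[0,0,0],[0,0,0],[0,0,0],[0,0,0]],"delta_rot":[[0,0,0],[0,0,0],[0,0,0],[0,0,0],[0,0,0],[0,0,0],[0,0,0],[0,0,0]],"gripper":[-1,-1,-1,-1,-1,-1,-1,-1]}' 50 | sed -n 1,2p
python3 -m jog '{"dp":[[0,0,1],[0,0,3],[0,0,5],[0,0,7],[0,0,9],[0,0,11],[0,0,13],[0,0,15],[0,0,16.5],[0,0,17.5],[0,0,18],[0,0,18.5]],"delta_rot":[[0,0,0],[0,0,0],[0,0,0],[0,0,0],[0,0,0],[0,0,0],[0,0,0],[0,0,0],[0,0,0],[0,0,0],[0,0,0],[0,0,0]],"gripper":[-1,-1,-1,-1,-1,-1,-1,-1,-1,-1,-1,-1]}' 50 | sed -n 1,2p
python3 -c "
from h import *
look(2)"
```

```text
time: 27.15
position: [0.5469, -0.2916, 0.0857]
time: 28.35
position: [0.547, -0.2917, 0.0672]
t 28.35 q -6.3 pos [ 0.547  -0.2917  0.0672] phi 10.36 pitch(ydown) -0.0002 roll 0.0006 Fz -8.6 g 50.0
t 28.40 q -6.3 pos [ 0.547  -0.2917  0.0671] phi 10.36 pitch(ydown) -0.0002 roll 0.0005 Fz -9.1 g 50.0
```

```bash
python3 -m jog '{"dp":[[0,0,0.5],[0,0,1],[0,0,1.5],[0,0,2],[0,0,2.3],[0,0,2.6],[0,0,2.8],[0,0,3],[0,0,3]],"delta_rot":[[0,0,0],[0,0,0],[0,0,0],[0,0,0],[0,0,0],[0,0,0],[0,0,0],[0,0,0],[0,0,0]],"gripper":[-1,-1,-1,-1,-1,-1,-1,-1,-1]}' 50 | sed -n 1,2p
python3 -c "
from h import *
look(3)"
```

```text
time: 29.35
position: [0.5468, -0.2917, 0.0651]
t 29.35 q -6.1 pos [ 0.5468 -0.2917  0.0651] phi 10.36 pitch(ydown) -0.0001 roll 0.0004 Fz 1.4 g 50.0
t 29.40 q -6.1 pos [ 0.5468 -0.2917  0.0651] phi 10.36 pitch(ydown) -0.0000 roll 0.0004 Fz 1.7 g 50.0
t 29.45 q -6.1 pos [ 0.5468 -0.2917  0.065 ] phi 10.36 pitch(ydown) -0.0001 roll 0.0004 Fz 3.8 g 50.0
```

```bash
python3 -m jog '{"dp":[[0,0,0],[0,0,0],[0,0,0],[0,0,0],[0,0,0],[0,0,0],[0,0,0],[0,0,0],[0,0,0]],"delta_rot":[[0,0,0],[0,0,0],[0,0,0],[0,0,0],[0,0,0],[0,0,0],[0,0,0],[0,0,0],[0,0,0]],"gripper":[-1,-1,-0.43,-0.4,-0.3,-0.2,0,0.2,0.2]}' 10
python3 -c "
from h import *
look(2)"
```

```text
time: 30.4
position: [0.5471, -0.2917, 0.0641]
tool_rot: [0.996, 0.09, 0.0, -0.0]
ft_force: [0.1, 0.5, -0.7]
grip_width: 0.0489
grip_force: 0.0
t 30.40 q -6.2 pos [ 0.5471 -0.2917  0.0641] phi 10.36 pitch(ydown) -0.0001 roll 0.0006 Fz -0.7 g 0.0
t 30.45 q -6.2 pos [ 0.547  -0.2917  0.0641] phi 10.36 pitch(ydown) -0.0002 roll 0.0005 Fz -0.0 g 0.0
```

Released with the roller at −6 mm. Next I retreat straight up and verify.

```bash
python3 -m jog '{"dp":[[0,0,-3],[0,0,-12],[0,0,-28],[0,0,-50],[0,0,-75],[0,0,-105],[0,0,-135],[0,0,-160],[0,0,-175],[0,0,-180],[0,0,-180]],"delta_rot":[[0,0,0],[0,0,0],[0,0,0],[0,0,0],[0,0,0],[0,0,0],[0,0,0],[0,0,0],[0,0,0],[0,0,0],[0,0,0]],"gripper":[0.2,0.2,0.2,0.2,0.2,0.2,0.2,0.2,0.2,0.2,0.2]}' 10 | sed -n 1,4p
python3 - <<'E'
from h import *
o=robot.get_obs();T=wristT(o);im=robot.camera("wrist");cv2.imwrite("pics/w8.png",im[...,::-1])
for n in("roller","tote","rest","ink_tin"):
    r=robot.search_frame(n,"wrist");print(n,[(np.round(d["rect"]).tolist(),round(d["score"],2)) for d in r[:2]])
    if n=="roller": x=np.array(r[0]["rect"]);R_=ray("wrist",[(x[:2]+x[2:])/2],.042,T)[0]
    if n=="tote": x=np.array(r[0]["rect"])
ty=np.array([-np.sin(np.radians(10.36)),np.cos(np.radians(10.36)),0])
print("roller q",1000*(R_-[.547,-.2917,.042])@ty+38.5)
u=np.array([.547,-.2917,.042])
# expected tote rim / rest batten corners
P=lambda L,W,z:[u*[1,1,0]+[0,0,z]+ty*a*L/2+np.array([ty[1],-ty[0],0])*b*W/2 for a,b in((1,1),(1,-1),(-1,-1),(-1,1))]
print(np.round(proj("wrist",P(.326,.156,.042),T)),np.round(proj("wrist",P(.384,.218,.024),T)))
E
```

```text
time: 31.6
position: [0.5471, -0.2919, 0.2454]
tool_rot: [0.996, 0.09, 0.001, 0.001]
ft_force: [-0.1, -0.7, -0.7]
roller [([265.0, 108.0, 294.0, 208.0], 0.89), ([24.0, 173.0, 71.0, 220.0], 0.27)]
tote [([124.0, 97.0, 374.0, 244.0], 0.91)]
rest [([109.0, 76.0, 394.0, 229.0], 0.89)]
ink_tin [([128.0, 102.0, 376.0, 243.0], 0.56)]
roller q -3.6304861986513686
[[125. 103.]
 [139. 213.]
 [360. 213.]
 [373. 103.]] [[106.  78.]
 [127. 227.]
 [372. 227.]
 [392.  78.]]
```

```bash
python3 -c "
from rig import robot
print(robot.hand_in())"
```

```text
the job is handed in; nothing more can be done
None
```

The tote stands flat inside the battens and released, with the roller about 5 mm from the middle after holding steady for 4–5 s above the rest. It never touched an end wall (furthest read +64 mm of ±98), the last picture showed the tin upright and the nearby things undisturbed, and the job was handed in at about 32 s.

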